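Lock the bayonet lid of a watch leak-test chamber

ROBOT

A 6-joint arm with a two-finger parallel gripper is mounted at the origin on the work surface. World frame = base frame: x ahead of the robot, y to its left, z up, the work surface at z = 0. Lengths are in mm, angles in rad, forces in N, time in s.
With the tool pointing down it reaches from about 350 to 775 mm from the base axis. Payload 7.3 kg.
Tool frame: the origin (TCP) lies between the finger pads; the fingertips stand 22 mm ahead of it and the grasp point (between the pads) lies 3 mm ahead of it (nose_length is the distance from the TCP to the fingertips, in mm); z points along the fingers, y is the direction in which the jaws open and shut (so a half turn about z gives the same grasp; the last joint's range is limited). The gripper opens to 92 mm and grips with 3 to 60 N. Pads are 19 mm wide; open, the fingers measure 130 mm over their backs; the gripper's body (75 mm by 190 mm) begins 47 mm behind the grasp point.
Start: joints at [-1.373, 0.342, 1.524, -0, 1.275, -0.146], TCP at [176.983, -494.287, 248.741] pointing down, gripper open.
Joint ranges: [-2.53, 2.53], [-0.77, 2.02], [0.04, 2.7], [-1, 4.14], [0.28, 2.66], [-3.11, 3.11]. Speed limits (rad/s): [2.57, 2.57, 3.14, 3.14, 3.14, 3.14].

INTERFACE

Orientations are given as [roll, pitch, yaw] about the fixed x, y, z axes, in that order (R = Rz(yaw) Ry(pitch) Rx(roll)).
In Python, from plant import get_obs, capture, close_job, nose_length gives the robot as it stands.
- The arm moves only by the tool step_arm, never from a script. Its argument "increments" is text: rows parted by semicolons, each of 7 numbers parted by spaces: the turn, a rotation vector about the tool's x, y, z in rad, then the shift along the tool's x, y, z in mm, then the opening, from -1 (shut) to 1 (fully open). A call has 1 to 20 rows; each row is the pose to reach, as a shift and turn from the pose commanded when the call began, along the tool's axes at that moment; what a row does not reach only later rows make up. A row lasts 1/8 s, in which the tool goes at most 62.5 mm and 10.7 degrees, less where a joint would pass 70% of its speed; a pose out of reach is approached as far as the arm can. A call with a gripper value outside its range is refused whole. The fingers move at their own pace and stop on an object; the grip force is fixed at half the most. Time passes only in rows, so rows that repeat a pose let the fingers close. It gives the time, the measured TCP pose, the force and the opening at its end, in the units of the state.
- get_obs(): the state, without advancing time (a new reading comes with each control period).
- capture(name): name is "side" or "top"; returns a dict with "frame" (420x560x3 uint8, red, green, blue), "K" (3x3 intrinsics, pixels), "extrinsics" (4x4, takes a point from world to camera coordinates). Camera axes: x right, y down, z forward; pixel columns grow to the right and rows downward; lengths in mm; the calibration is good to about 2 mm. A picture is of the moment at which its call begins. There is no depth.
- close_job(): hands the job in, once; it reports no verdict.
The state is a dict: "time": time; "joint_positions": joint angles; "dq": joint speeds; "tau": joint torques, N m; "tool_pos": TCP position; "tcp_rot": TCP orientation; "contact_force": force on the tool from outside, world axes, zero at the start; "moment": the same for the moment, N m; "grip_width": finger opening in mm.
Only numpy, scipy, OpenCV 4.12 (cv2) and the standard library are available. Lean on these libraries where they do the work, as an engineer would, in place of code of your own. Each camera call takes 0.05 s, during which the arm holds its last target.

TASK

The watch is already in the leak-test chamber: please close it. Pick up the lid by its bar, lower it so that its two studs drop down the two slots of the chamber's collar, then turn it clockwise (seen from above) until it is drawn down tight on the seal - firmly snug, about 0.7 N m on the bar, not forced - and let go, leaving the rest of the bench as it is.

Things in the scene. Friction and masses are not known exactly. Their poses are not given: they have to be found in the camera images.
- lid: Loose round aluminium lid, 320 to 630 g, lying upright on the mat: disc 100 mm across, 26 mm thick, lower edge bevelled 4 mm. Two round steel studs, 10 mm thick, stick out sideways along its +x and -x to 62 mm from its axis, centred 8 mm above the underside. A bar handle on top runs along its y. The same after a half turn. Origin: centre of the underside; z up.
- lid_bar (a point): Middle of the lid's black bar handle, on the lid's axis 54 mm above its underside; axes as the lid's. The bar is 104 mm long (along y), 14 mm wide (x), 16 mm high (46 to 62 mm above the underside), on two 12 mm square posts at y = +38 and -38 mm; under its middle is 17 mm of free height.
- chamber: Fixed dark steel pot with a watch in it, 144 mm outer diameter, rim 102 mm high. Origin: centre of the underside; z up. Bright collar at the rim, inner diameter 103 mm, with two slots for the studs at its +x and -x, at least 14 mm wide, each marked by a square boss outside (to 85 mm out). Studs down the slots: the lid's underside rests 73 to 77 mm above this origin; studs on the collar: 99 mm.
- chamber_rim (a point): Centre of the collar's top face, 102 mm above the chamber's underside; axes as the chamber's. Under the collar, clockwise from each slot (seen from above), a ramp slopes down 6 degrees and presses the stud and lid onto a stiff springy seal; anticlockwise is blocked. The lid stays where it is turned to.
- seal_height (a point): The black seal's nominal top, on the axis 75 mm above the chamber's underside (seals differ by +-1.5 mm; not measured). So the turn is free at first and bites 20 to 60 degrees past the slots; clamping then rises 2 to 3 N per degree, taking about 0.035 N m of twist per newton (+-20 percent). Snug is over 10 N of clamping; over 40 N crushes the seal.
- tweezers: Loose dark steel tweezers, 120 mm long, 6 mm high, lying on the mat; origin at mid-length under them. A bystander.
- watch: Loose bare watch head, 42 mm in diameter, 11 mm high, lying on the mat; origin at the centre of its underside. A bystander.
- brush: Loose small brush 170 mm long on the mat; origin under its middle. A bystander.
- tray: Loose white parts tray 80 x 110 x 20 mm on the mat; origin at the centre of its underside. A bystander.
- jar: Loose amber jar 40 mm in diameter, 45 mm high; origin at the centre of its underside. A bystander.
- board: Loose green circuit board 50 x 70 mm, 7 mm high with its chips; origin at the centre of its underside. A bystander.
- holder: Loose yellow U-shaped holder 45 x 50 x 32 mm; origin at the centre of its underside. A bystander.
Not all that is in view belongs to the job. There is more than one size of the lid; the job needs the larger.

How it is judged (in metres and radians):
On the way, in this order (a step that is already met when the one before it is completed fails the run):
1. the lid lies in the collar with both studs down the slots (z of lid in the frame of chamber below 0.08 m and horizontal distance between lid and chamber below 0.004 m and angle between lid's own z axis and vertical below 0.08 rad and angle between the x axis of lid and the x axis of chamber, either way round below 0.25 rad), for 0.1 s.
2. the lid is turned under the ramps and clamped with more than 10 N (angle between the x axis of lid and the x axis of chamber, either way round above 0.3 rad and contact force between lid and chamber above 10 N), for 0.2 s.
At the end, for the whole second after the job is handed in: The lid sits in the collar, its underside less than 80 mm above the chamber's, centred within 4 mm, tilted less than 0.05 rad, turned more than 0.3 rad from the slots, clamped with more than 10 N between its studs and the ramps, at rest and let go (all of step 2 and z of lid in the frame of chamber below 0.08 m and horizontal distance between lid and chamber below 0.004 m and angle between lid's own z axis and vertical below 0.05 rad and linear speed of lid below 0.01 m/s and angular speed of lid below 0.05 rad/s); the robot touches nothing.
It fails at once if the lid is forced: more than 40 N between lid and chamber (rammed on or overtightened) (contact force between lid and chamber above 40 N).
It fails at once if a bystander is moved by more than 20 mm (distance of any of tweezers, watch, brush, tray, jar, board, holder from where it was at the start of the episode above 0.02 m).
It also fails if it takes over 64 s, if anything falls off the work surface, if the arm or the gripper's body presses on something with over 40 N, if the wrist force passes 120 N, or if a joint passes its speed limit or range.

## Working session

There is one attempt and no reset: what is moved stays moved. The work goes in short steps, Python scripts to look and compute and a tool call to move; the robot and the scene stay as the last step left them, time stands still between calls to the robot, and variables do not carry over. Pictures are saved under pics/ and viewed, and the job is handed in when it is done.

Besides the shell and the picture viewer there is one more tool, called after "Call:" as name(argument=value, ...) on one line, values as JSON. step_arm: Moves the arm, as the interface text tells. Its arguments: {"type":"object","properties":{"increments":{"type":"string"}},"required":["increments"]}

```bash
mkdir -p pics; ls
python3 - <<'E'
from plant import *
import cv2,json
o=get_obs();print(o)
for n in("side","top"):
    c=capture(n);cv2.imwrite(f"pics/{n}0.png",c["frame"][:,:,::-1]);print(n,c["K"],c["extrinsics"])
print(nose_length)
E
```

```text
pics
{'time': 0.0, 'joint_positions': array([-1.37299858e+00,  3.42761291e-01,  1.52502872e+00,  2.36932418e-05,
        1.27540523e+00, -1.45999699e-01]), 'dq': array([-0.00098728, -0.00014887,  0.00062798, -0.00062843, -0.00150589,
       -0.00050636]), 'tau': array([-9.75876719e-04, -4.31244242e+01, -2.44223642e+01,  7.18094129e-02,
        5.58630866e-02, -1.15667140e-04]), 'tool_pos': array([ 176.9111707 , -493.89218242,  248.02084129]), 'tcp_rot': array([-3.14001041e+00, -2.55561728e-04,  3.43790325e-01]), 'contact_force': array([-1.05280332, -0.45888408,  0.11531005]), 'moment': array([ 0.00092437, -0.04128293, -0.05093998]), 'grip_width': 92.04409471335228}
side [[525.05806167   0.         281.90470913]
 [  0.         525.05806167 214.28049645]
 [  0.           0.           1.        ]] [[-8.03383791e-01 -5.95450637e-01  3.60883198e-03  4.38439658e+02]
 [-4.58126055e-01  6.14210788e-01 -6.42546205e-01  3.26487383e+02]
 [ 3.80387963e-01 -5.17864506e-01 -7.66238443e-01  1.19397199e+03]
 [ 0.00000000e+00  0.00000000e+00  0.00000000e+00  1.00000000e+00]]
top [[415.44335752   0.         287.13601239]
 [  0.         415.44335752 210.59353126]
 [  0.           0.           1.        ]] [[ 2.28590388e-02 -9.99712036e-01 -7.30130965e-03 -1.81783188e+01]
 [-9.88732519e-01 -2.15260781e-02 -1.48137214e-01  5.63725855e+02]
 [ 1.47937388e-01  1.06053166e-02 -9.88939865e-01  9.26087867e+02]
 [ 0.00000000e+00  0.00000000e+00  0.00000000e+00  1.00000000e+00]]
22.0
```

View pics/side0.png

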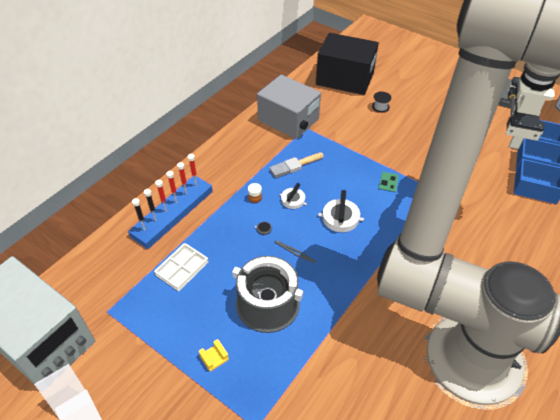

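View pics/top0.png

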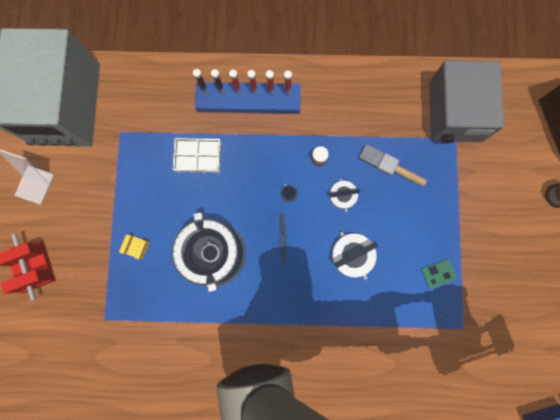

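The larger lid is at about top (355,255) and side (341,215). The chamber is at top (207,252) and side (267,290). I'll zoom in on both.

Run:
```python
import cv2,numpy as np
t=cv2.imread("pics/top0.png");s=cv2.imread("pics/side0.png")
def crop(i,x,y,w,h,k=6): return cv2.resize(i[y:y+h,x:x+w],None,fx=k,fy=k,interpolation=cv2.INTER_CUBIC)
a=np.hstack([crop(t,160,205,65*1+35,90,4),crop(t,310,215,100,90,4)])
b=np.hstack([crop(s,220,245,100,90,4),crop(s,300,175,100,90,4)])
cv2.imwrite("pics/z0.png",a);cv2.imwrite("pics/z1.png",b)
```

```text
(no output)
```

View pics/z0.png

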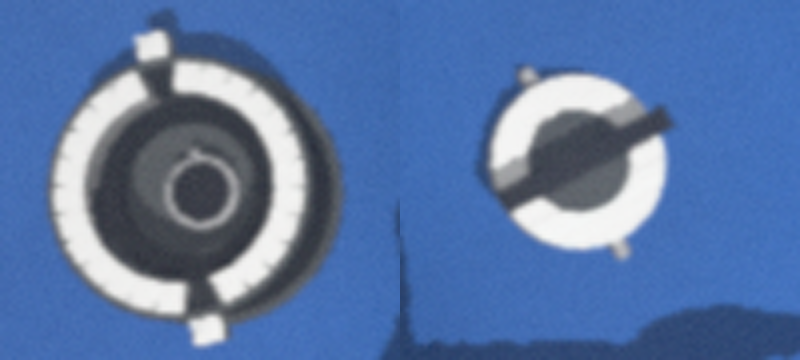

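View pics/z1.png

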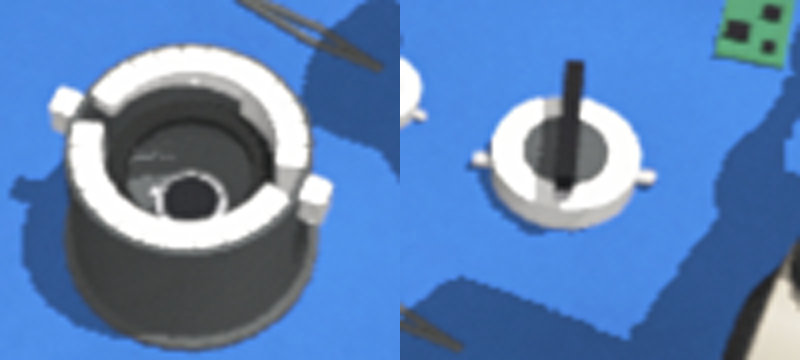

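```bash
cat > h.py <<'E'
import numpy as np,cv2
from scipy.optimize import least_squares
from scipy.ndimage import map_coordinates
def proj(P,K,E):
    P=np.atleast_2d(P);c=P@E[:3,:3].T+E[:3,3];u=c@K.T;return u[:,:2]/u[:,2:]
def ray(px,K,E):
    d=np.linalg.inv(K)@np.array([px[0],px[1],1.]);R=E[:3,:3];return -R.T@E[:3,3],R.T@d
def atz(px,z,K,E):
    o,d=ray(px,K,E);return o+d*(z-o[2])/d[2]
def tri(pxs,cams):
    A=[];b=[]
    for p,(K,E) in zip(pxs,cams):
        o,d=ray(p,K,E);d=d/np.linalg.norm(d);M=np.eye(3)-np.outer(d,d);A.append(M);b.append(M@o)
    x=np.linalg.lstsq(np.vstack(A),np.hstack(b),rcond=None)[0];return x
E
python3 - <<'E'
import pickle
from plant import *
import numpy as np
from h import *
c={n:capture(n) for n in("side","top")}
pickle.dump(c,open("c0.pkl","wb"))
cams=[(c[n]["K"],c[n]["extrinsics"]) for n in("side","top")]
S=lambda x,y,ox,oy:(ox+(x-1.5)/4,oy+(y-1.5)/4)
# bosses: side crop origin 220,245 ; top 160,205
# chamber: side boss L (67,110) top face approx (70,98)? 
for nm,s,t in [("bossL",S(72,100,220,245),S(152,45,160,205)),("bossR",S(316,186,220,245),S(208,330,160,205)),
 ("bossL'",S(72,100,220,245),S(208,330,160,205)),
 ("bar far",S(575-400,63,300,175),S(668-400,115,310,215)),("bar near",S(562-400,188,300,175),S(510-400,202,310,215)),
 ("studL",S(478-400,158,300,175),S(527-400,74,310,215)),("studR",S(648-400,178,300,175),S(622-400,252,310,215))]:
    print(nm,tri([s,t],cams).round(1),atz(t,102,*cams[1]).round(1),atz(t,8,*cams[1]).round(1))
E
```

```text
bossL [537.3 187.5 104.6] [539.1 188.9 102. ] [551.5 210.3   8. ]
bossR [387.5 150.1 105.9] [386.9 150.6 102. ] [383.3 168.1   8. ]
bossL' [444.5 180.9 174.4] [386.9 150.6 102. ] [383.3 168.1   8. ]
bar far [ 490.9 -209.3   60.3] [ 487.8 -200.7  102. ] [ 494.8 -220.     8. ]
bar near [ 442.  -121.2   46.6] [ 439.4 -115.9  102. ] [ 441.3 -126.4    8. ]
studL [ 517.6 -135.7    9.9] [ 508.3 -124.7  102. ] [ 517.4 -136.1    8. ]
studR [ 414.2 -191.9    8.6] [ 414.3 -175.6  102. ] [ 413.6 -192.3    8. ]
```

```bash
cat > fit.py <<'E'
import pickle,sys
from h import *
def edges(fr,K,E,c,R,n=72,span=8,sgn=1):
    """radial max-gradient (bright inside -> darker outside if sgn=1) around circle c,R (z=c[2])"""
    g=cv2.GaussianBlur(fr.astype(np.float32).min(axis=2),(0,0),0.7)
    out=[]
    th=np.arange(n)*2*np.pi/n
    s=np.arange(-span,span+.01,.25)
    for t in th:
        P=np.array([[c[0]+(R+q)*np.cos(t),c[1]+(R+q)*np.sin(t),c[2]] for q in s])
        u=proj(P,K,E);v=map_coordinates(g,[u[:,1],u[:,0]],order=1)
        d=-sgn*np.gradient(v)
        k=np.argmax(d)
        if d[k]>2.5 and 2<k<len(s)-3: out.append((t,*u[k]))
    return np.array(out)
def fitc(frs,c0,R0,sgn=1,freeR=False,it=4,lo=None,fixz=None,span=8,verb=True):
    c=np.array(c0,float);R=R0
    for i in range(it):
        E_=[(K,E,edges(f,K,E,c,R,span=max(3,span-2*i),sgn=sgn)) for f,K,E in frs]
        def res(p):
            r=[]
            for K,E,e in E_:
                if len(e)==0: continue
                Rr=p[3] if freeR else R0
                t=np.linspace(0,2*np.pi,721)
                cz=p[2] if fixz is None else fixz
                u=proj(np.c_[p[0]+Rr*np.cos(t),p[1]+Rr*np.sin(t),0*t+cz],K,E)
                D=e[:,None,1:]-u[None];d2=(D**2).sum(-1);k=d2.argmin(1)
                tan=np.roll(u,-1,0)-np.roll(u,1,0);tan/=np.linalg.norm(tan,axis=1)[:,None]+1e-9
                nn=np.c_[tan[:,1],-tan[:,0]]
                r.append((D[np.arange(len(k)),k]*nn[k]).sum(1))
            return np.concatenate(r)
        s=least_squares(res,[*c,R],loss='soft_l1',f_scale=.3)
        c=s.x[:3].copy();
        if fixz is not None:c[2]=fixz
        if freeR:R=s.x[3]
    if verb: print("c",c.round(2),"R",round(R,2),"n",[len(e[2]) for e in E_],"med|res|px",np.median(abs(res(s.x))).round(2))
    return c,R
if __name__=="__main__":
    c=pickle.load(open("c0.pkl","rb"))
    F={n:(c[n]["frame"],c[n]["K"],c[n]["extrinsics"]) for n in c}
    for nm,c0,R,sg in [("lid top",(466,-164,26),50,1),("collar outer",(463,170,102),70,1),("collar inner",(463,170,102),51.5,-1)]:
        print(nm)
        for views in (["side","top"],["side"],["top"]):
            for fr in (False,True):
                fitc([F[v] for v in views],c0,R,sg,fr,fixz=c0[2] if len(views)==1 else None)
E
python3 fit.py
```

```text
lid top
c [ 465.37 -162.94   30.33] R 50 n [45, 65] med|res|px 0.28
c [ 465.54 -163.3    28.53] R 50.67 n [50, 66] med|res|px 0.23
c [ 467.32 -165.22   26.  ] R 50 n [48] med|res|px 0.3
c [ 466.87 -165.05   26.  ] R 51.19 n [50] med|res|px 0.19
c [ 465.29 -163.71   26.  ] R 50 n [65] med|res|px 0.33
c [ 465.38 -163.68   26.  ] R 50.62 n [65] med|res|px 0.21
collar outer
c [464.54 169.1  101.04] R 70 n [59, 42] med|res|px 0.49
c [463.09 170.14 104.15] R 68.12 n [67, 65] med|res|px 0.21
c [464.86 168.47 102.  ] R 70 n [58] med|res|px 0.47
c [464.35 169.07 102.  ] R 68.64 n [67] med|res|px 0.18
c [462.32 170.14 102.  ] R 70 n [50] med|res|px 0.74
c [463.01 170.42 102.  ] R 68.07 n [66] med|res|px 0.12
collar inner
c [463.03 169.98 102.79] R 51.5 n [56, 67] med|res|px 0.37
c [462.84 169.94 103.63] R 50.52 n [64, 67] med|res|px 0.17
c [464.27 168.96 102.  ] R 51.5 n [58] med|res|px 0.45
c [463.76 169.04 102.  ] R 50.3 n [63] med|res|px 0.22
c [463.03 170.36 102.  ] R 51.5 n [67] med|res|px 0.34
c [462.88 170.3  102.  ] R 50.8 n [67] med|res|px 0.13
```

```bash
cat > mv.py <<'E'
import numpy as np
from scipy.spatial.transform import Rotation as Ro
def inc(p0,rpy0,p1,rpy1):
    A=Ro.from_euler('xyz',rpy0);B=Ro.from_euler('xyz',rpy1)
    print("rotvec",(A.inv()*B).as_rotvec().round(4),"shift",A.inv().apply(np.array(p1)-p0).round(2))
E
python3 -c "
from mv import *
inc([176.98,-494.29,248.74],[np.pi,0,.3438],[466,-164.3,240],[np.pi,0,2.073])"
```

```text
rotvec [-0.      0.     -1.7292] shift [ 383.34 -213.26    8.74]
```

Call:
step_arm(increments="0 0 -0.144 32 -17.8 0.7 1; 0 0 -0.288 64 -35.5 1.5 1; 0 0 -0.432 96 -53.3 2.2 1; 0 0 -0.576 128 -71 3 1; 0 0 -0.72 160 -89 3.7 1; 0 0 -0.865 192 -107 4.4 1; 0 0 -1.009 224 -124 5 1; 0 0 -1.153 256 -142 5.8 1; 0 0 -1.297 288 -160 6.6 1; 0 0 -1.441 320 -178 7.3 1; 0 0 -1.585 352 -196 8 1; 0 0 -1.729 383.3 -213.3 8.7 1; 0 0 -1.729 383.3 -213.3 30 1; 0 0 -1.729 383.3 -213.3 60 1; 0 0 -1.729 383.3 -213.3 90 1; 0 0 -1.729 383.3 -213.3 118.7 1; 0 0 -1.729 383.3 -213.3 118.7 1; 0 0 -1.729 383.3 -213.3 118.7 1")

```text
time: 2.45
tool_pos: [466.5, -164.6, 130.9]
tcp_rot: [3.141, 0.001, 2.073]
contact_force: [-0.4, 0.2, 0.1]
grip_width: 91.9
```

```bash
cat > snap.py <<'E'
import sys,pickle,cv2,numpy as np
from plant import *
n=sys.argv[1];boxes={}
o=get_obs();print({k:np.round(v,3).tolist() for k,v in o.items() if k in("time","joint_positions","tool_pos","tcp_rot","contact_force","moment","grip_width")})
c={v:capture(v) for v in("side","top")};pickle.dump(c,open(f"c{n}.pkl","wb"))
x=[int(a) for a in sys.argv[2:6]]  # side x y, top x y crop corner
k=4;w,h=100,100
im=np.hstack([cv2.resize(c[v]["frame"][y:y+h,xx:xx+w,::-1],None,fx=k,fy=k,interpolation=cv2.INTER_CUBIC) for v,xx,y in(("side",x[0],x[1]),("top",x[2],x[3]))])
cv2.imwrite(f"pics/s{n}.png",im)
E
python3 snap.py 1 290 150 310 205
```

```text
{'time': 2.45, 'joint_positions': [-0.494, 0.42, 1.77, -0.0, 0.95, -0.996], 'tool_pos': [466.473, -164.556, 130.923], 'tcp_rot': [3.141, 0.001, 2.073], 'contact_force': [-0.434, 0.17, 0.104], 'moment': [-0.025, -0.117, 0.012], 'grip_width': 91.883}
```

View pics/s1.png

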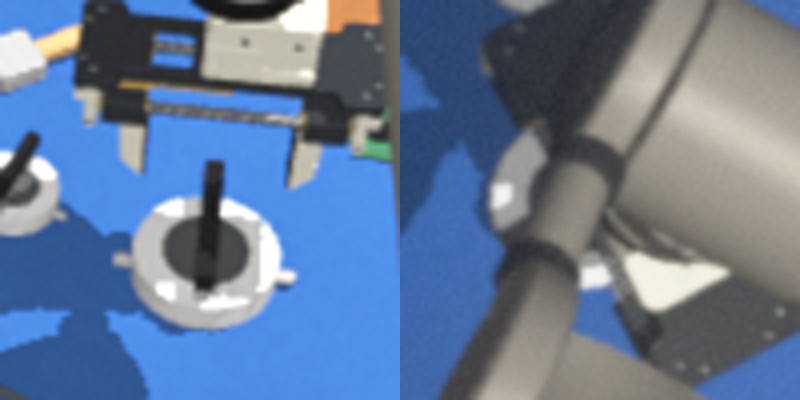

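Call:
step_arm(increments="0 0 0 0 0 20 1; 0 0 0 0 0 40 1; 0 0 0 0 0 55 1; 0 0 0 0 0 65 1; 0 0 0 0 0 73 1; 0 0 0 0 0 73 1; 0 0 0 0 0 73 -1; 0 0 0 0 0 73 -1; 0 0 0 0 0 73 -1; 0 0 0 0 0 73 -1; 0 0 0 0 0 73 -1; 0 0 0 0 0 73 -1; 0 0 0 0 0 73 -1; 0 0 0 0 0 73 -1")

```text
time: 4.3
tool_pos: [466.0, -164.3, 57.0]
tcp_rot: [-3.142, 0.0, 2.073]
contact_force: [-0.7, -0.8, 0.5]
grip_width: 16.5
```

```bash
python3 snap.py 2 290 150 310 205
```

```text
{'time': 4.3, 'joint_positions': [-0.494, 0.535, 1.839, -0.0, 0.768, -0.996], 'tool_pos': [465.961, -164.27, 56.994], 'tcp_rot': [-3.142, 0.0, 2.073], 'contact_force': [-0.672, -0.805, 0.463], 'moment': [-0.0, -0.157, 0.001], 'grip_width': 16.548}
```

View pics/s2.png

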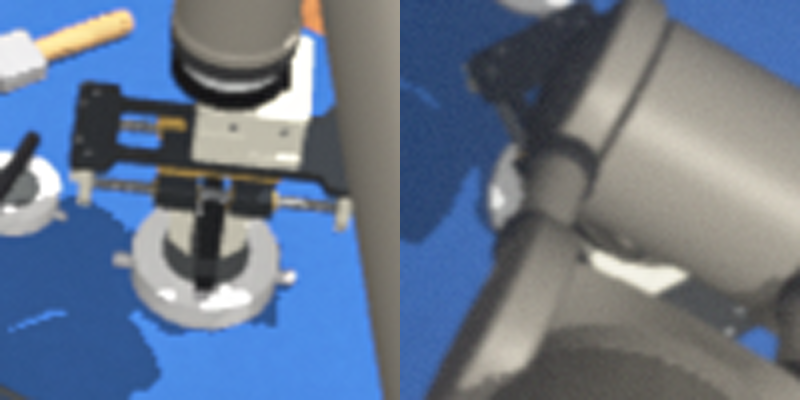

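Call:
step_arm(increments="0 0 0 0 0 0 -1; 0 0 0 0 0 0 -1; 0 0 0 0 0 0 -1; 0 0 0 0 0 -10 -1; 0 0 0 0 0 -25 -1; 0 0 0 0 0 -45 -1; 0 0 0 0 0 -70 -1; 0 0 0 0 0 -95 -1; 0 0 0 0 0 -120 -1; 0 0 0 0 0 -140 -1; 0 0 0 0 0 -150 -1; 0 0 0 0 0 -150 -1; 0 0 0 0 0 -150 -1")

```text
time: 6.02
tool_pos: [465.5, -164.0, 206.3]
tcp_rot: [-3.141, -0.001, 2.073]
contact_force: [0.2, -0.4, -5.4]
grip_width: 13.8
```

```bash
python3 snap.py 3 290 90 310 205
python3 -c "
from mv import *
inc([466,-164.3,207],[np.pi,0,2.073],[463.5,169.8,207],[np.pi,0,1.817])"
```

```text
{'time': 6.025, 'joint_positions': [-0.494, 0.326, 1.674, -0.0, 1.144, -0.996], 'tool_pos': [465.466, -163.984, 206.26], 'tcp_rot': [-3.141, -0.001, 2.073], 'contact_force': [0.167, -0.393, -5.393], 'moment': [0.009, -0.128, 0.009], 'grip_width': 13.804}
rotvec [ 0.    -0.     0.256] shift [294.05 158.63   0.  ]
```

View pics/s3.png

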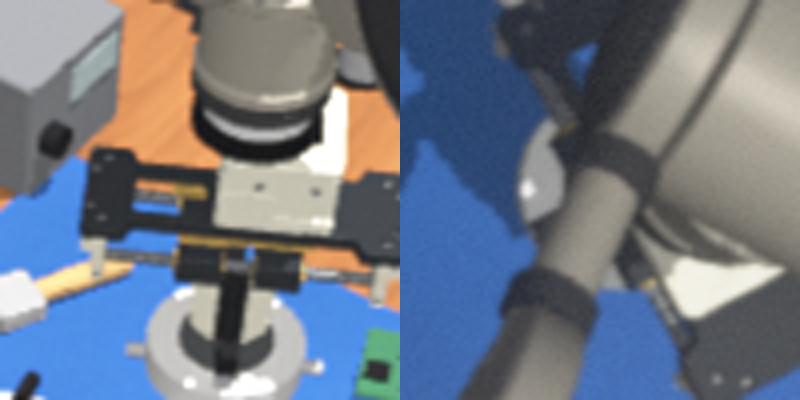

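Call:
step_arm(increments="0 0 0.01 10 5.4 0 -1; 0 0 0.03 30 16 0 -1; 0 0 0.05 55 30 0 -1; 0 0 0.07 80 43 0 -1; 0 0 0.091 105 57 0 -1; 0 0 0.113 130 70 0 -1; 0 0 0.135 155 84 0 -1; 0 0 0.157 180 97 0 -1; 0 0 0.178 205 111 0 -1; 0 0 0.2 230 124 0 -1; 0 0 0.218 251 135 0 -1; 0 0 0.235 270 146 0 -1; 0 0 0.248 284 153 0 -1; 0 0 0.256 294 158.6 0 -1; 0 0 0.256 294 158.6 0 -1; 0 0 0.256 294 158.6 10 -1; 0 0 0.256 294 158.6 20 -1; 0 0 0.256 294 158.6 30 -1; 0 0 0.256 294 158.6 30 -1; 0 0 0.256 294 158.6 30 -1")

```text
time: 8.62
tool_pos: [463.7, 169.7, 177.1]
tcp_rot: [3.141, 0.0, 1.817]
contact_force: [0.9, 0.1, -5.4]
grip_width: 13.5
```

```bash
python3 snap.py 4 215 210 160 180
```

```text
{'time': 8.625, 'joint_positions': [0.195, 0.359, 1.715, -0.0, 1.067, -0.05], 'tool_pos': [463.714, 169.662, 177.056], 'tcp_rot': [3.141, 0.0, 1.817], 'contact_force': [0.884, 0.146, -5.381], 'moment': [-0.002, -0.094, 0.008], 'grip_width': 13.454}
```

View pics/s4.png

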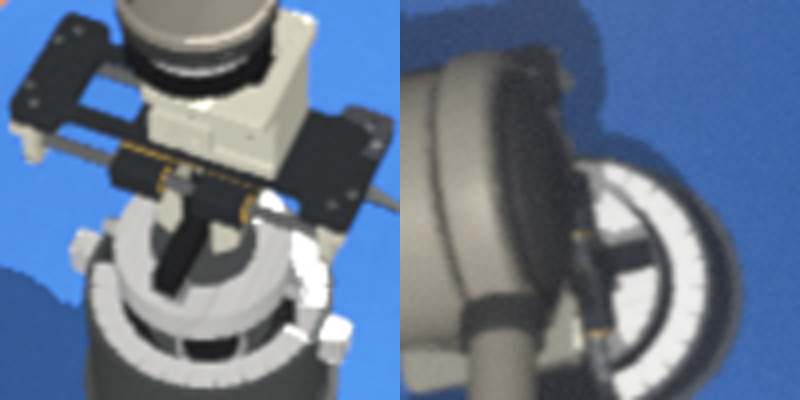

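```bash
cat > chk.py <<'E'
import sys,pickle
from fit import *
n,zt=sys.argv[1],float(sys.argv[2])
c=pickle.load(open(f"c{n}.pkl","rb"))
ims=[]
for v,cc,(x0,y0) in (("side",(464.1,169.0),(215,210)),("top",(462.95,170.35),(160,180))):
    f,K,E=c[v]["frame"],c[v]["K"],c[v]["extrinsics"]
    k=4;im=cv2.resize(f[y0:y0+100,x0:x0+100,::-1],None,fx=k,fy=k,interpolation=cv2.INTER_CUBIC)
    t=np.linspace(0,2*np.pi,181)
    for R,z,col in((50,zt,(0,0,255)),(50,zt-22,(0,255,255)),(51.5,102,(0,255,0)),(68.3,102,(255,0,255))):
        u=proj(np.c_[cc[0]+R*np.cos(t),cc[1]+R*np.sin(t),0*t+z],K,E)
        cv2.polylines(im,[np.int32((u-[x0,y0])*k*8+12)],True,col,1,cv2.LINE_AA,3)
    ims.append(im)
cv2.imwrite(f"pics/o{n}.png",np.hstack(ims))
E
python3 chk.py 4 146
```

```text
(no output)
```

View pics/o4.png

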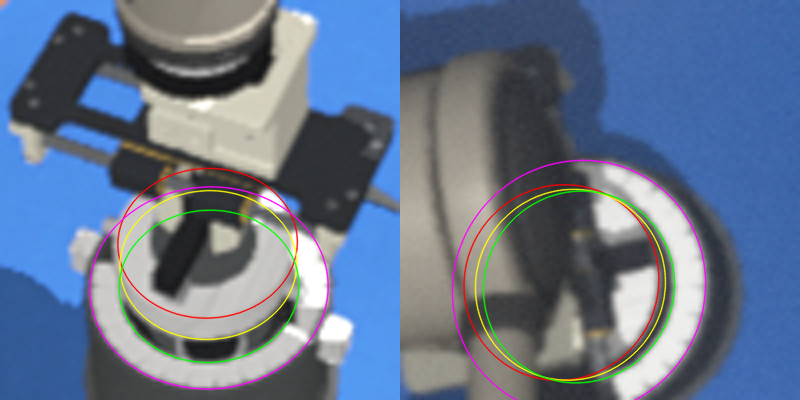

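```bash
cat > crop.py <<'E'
import sys,pickle
from fit import *
n=sys.argv[1];v=sys.argv[2];x0,y0,w,h=map(int,sys.argv[3:7])
f=pickle.load(open(f"c{n}.pkl","rb"))[v]["frame"]
k=min(780/w,580/h)
cv2.imwrite(f"pics/{sys.argv[7]}.png",cv2.resize(f[y0:y0+h,x0:x0+w,::-1],None,fx=k,fy=k,interpolation=cv2.INTER_CUBIC));print(k)
E
python3 crop.py 4 side 230 250 78 58 q4a; python3 crop.py 4 top 215 215 52 72 q4b
```

```text
10.0
8.055555555555555
```

View pics/q4a.png

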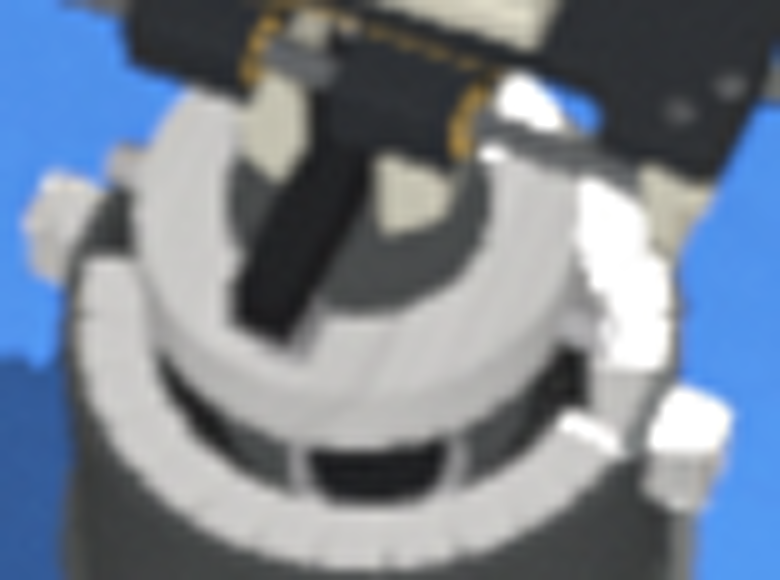

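View pics/q4b.png

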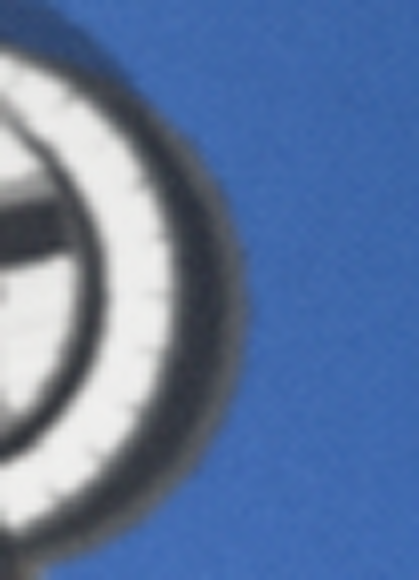

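```bash
cat > f2.py <<'E'
import pickle
from fit import *
from plant import *
def blob(n,v,xy,z,R,zr,name):
    pass
for n,c0 in (("0",(466.5,-165,26)),("1",(466.5,-165,26)),("2",(466.5,-165,26)),("3",(466.5,-165,175))):
    c=pickle.load(open(f"c{n}.pkl","rb"))
    f,K,E=c["side"]["frame"],c["side"]["K"],c["side"]["extrinsics"]
    e=edges(f,K,E,c0,50,span=8)
    # keep far/side edges: print residual in image px along left/right
    t=np.linspace(0,2*np.pi,721);u=proj(np.c_[c0[0]+50*np.cos(t),c0[1]+50*np.sin(t),0*t+c0[2]],K,E)
    cu=u.mean(0)
    D=e[:,None,1:]-u[None];k=(D**2).sum(-1).argmin(1);d=D[np.arange(len(k)),k]
    ang=np.degrees(np.arctan2(*(e[:,1:]-cu).T[::-1]))
    print(n,"center px",cu.round(1))
    print(" L",np.median(d[abs(abs(ang)-180)<35],0).round(2)," R",np.median(d[abs(ang)<35],0).round(2)," up",np.median(d[abs(ang+90)<50],0).round(2),"n",len(e))
E
python3 f2.py; python3 crop.py 3 side 300 150 100 74 q3; python3 crop.py 2 side 300 170 100 74 q2
```

```text
0 center px [341.1 212.5]
 L [-0.38  0.  ]  R [ 0.38 -0.02]  up [-0.06 -0.54] n 52
1 center px [341.1 212.5]
 L [-0.2  -0.02]  R [ 0.38 -0.01]  up [ 0.   -0.41] n 46
2 center px [341.1 212.5]
 L [-0.18 -0.01]  R [-0.09  0.04]  up [0.39 1.19] n 41
3 center px [346.4 174.3]
 L [-0.33 -0.02]  R [0.04 0.01]  up [-0.09 -0.63] n 41
7.8
7.8
```

View pics/q3.png

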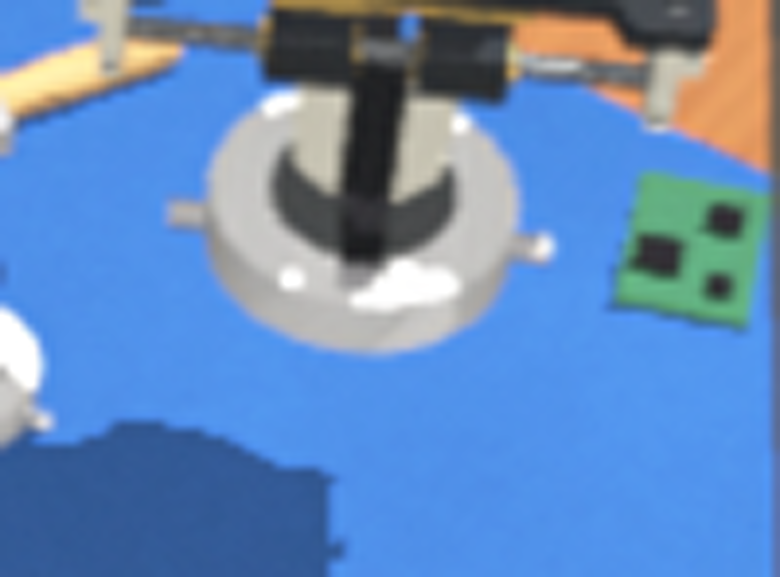

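View pics/q2.png

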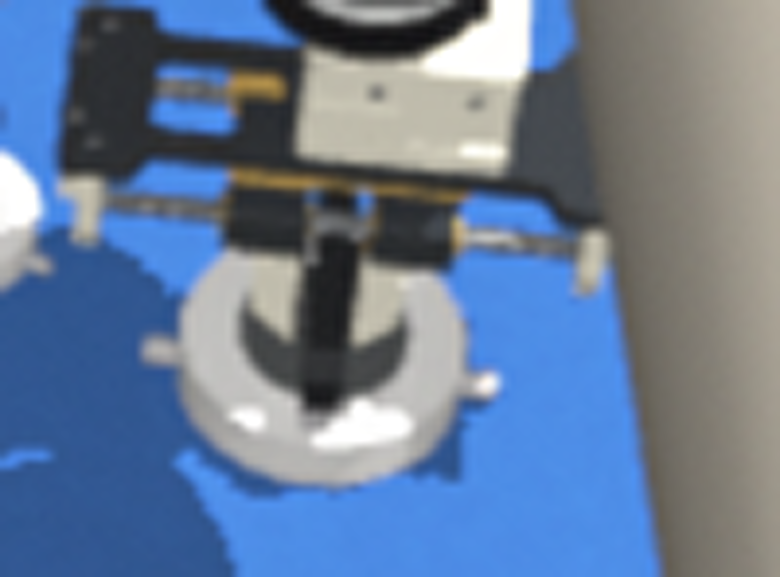

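Run:
```python
import pickle
from fit import *
c=pickle.load(open("c4.pkl","rb"));f,K,E=[c["side"][k] for k in("frame","K","extrinsics")]
g=f.astype(int)
for r in (264,268,272,276,280): print(r,[tuple(g[r,x]) for x in range(239,248)])
for r in (264,268,272,276,280): print(r,[g[r,x].sum()//3 for x in range(280,296)])
for x in (255,260,264,268,272): print(x,[g[r,x].sum()//3 for r in range(285,300)])
t=np.linspace(0,2*np.pi,721)
for cc in((464.1,169.0),(465,168.7)):
  for z,R in((146,50),(124,50),(120,46)):
    u=proj(np.c_[cc[0]+R*np.cos(t),cc[1]+R*np.sin(t),0*t+z],K,E);print(cc,z,u.min(0).round(2),u.max(0).round(2),[u[(abs(u[:,0]-x)<.6),1].max().round(2) for x in(255,260,264,268,272)])
```

```text
264 [(np.int64(80), np.int64(145), np.int64(235)), (np.int64(90), np.int64(146), np.int64(232)), (np.int64(115), np.int64(148), np.int64(210)), (np.int64(123), np.int64(140), np.int64(174)), (np.int64(113), np.int64(135), np.int64(180)), (np.int64(126), np.int64(147), np.int64(192)), (np.int64(177), np.int64(182), np.int64(196)), (np.int64(200), np.int64(199), np.int64(197)), (np.int64(199), np.int64(198), np.int64(195))]
268 [(np.int64(158), np.int64(178), np.int64(219)), (np.int64(118), np.int64(143), np.int64(190)), (np.int64(110), np.int64(119), np.int64(140)), (np.int64(135), np.int64(136), np.int64(137)), (np.int64(171), np.int64(170), np.int64(170)), (np.int64(194), np.int64(194), np.int64(192)), (np.int64(201), np.int64(200), np.int64(197)), (np.int64(202), np.int64(201), np.int64(199)), (np.int64(203), np.int64(202), np.int64(199))]
272 [(np.int64(85), np.int64(86), np.int64(87)), (np.int64(66), np.int64(68), np.int64(68)), (np.int64(58), np.int64(60), np.int64(59)), (np.int64(65), np.int64(68), np.int64(68)), (np.int64(138), np.int64(139), np.int64(138)), (np.int64(191), np
[... 3569 characters left out ...]
 [np.float64(292.05), np.float64(293.73), np.float64(294.32), np.float64(294.34), np.float64(293.84)]
(464.1, 169.0) 120 [246.35 259.59] [286.93 293.76] [np.float64(291.09), np.float64(293.05), np.float64(293.69), np.float64(293.73), np.float64(293.2)]
(465, 168.7) 146 [243.76 251.34] [288.6  288.73] [np.float64(286.64), np.float64(288.21), np.float64(288.7), np.float64(288.68), np.float64(288.12)]
(465, 168.7) 124 [244.26 256.9 ] [288.47 294.07] [np.float64(291.83), np.float64(293.47), np.float64(294.03), np.float64(294.02), np.float64(293.5)]
(465, 168.7) 120 [246.12 259.31] [286.68 293.46] [np.float64(290.95), np.float64(292.79), np.float64(293.41), np.float64(293.42), np.float64(292.82)]
```

```bash
cat > f4.py <<'E'
import pickle,sys
from fit import *
def arcfit(f,K,E,c0,z,R,arc,sgn=1,span=5,chan=None):
    c=np.array([*c0,z],float)
    for _ in range(4):
        e=edges(f,K,E,c,R,n=180,span=span,sgn=sgn)
        a=np.degrees(e[:,0])%360
        m=np.zeros(len(a),bool)
        for lo,hi in arc:m|=((a-lo)%360)<((hi-lo)%360)
        e=e[m]
        def res(p):
            t=e[:,0];Ruv=proj(np.c_[p[0]+R*np.cos(t),p[1]+R*np.sin(t),0*t+z],K,E)
            Ru2=proj(np.c_[p[0]+(R+1)*np.cos(t),p[1]+(R+1)*np.sin(t),0*t+z],K,E)
            n=Ru2-Ruv;n/=np.linalg.norm(n,axis=1)[:,None];return ((e[:,1:]-Ruv)*n).sum(1)
        s=least_squares(res,c[:2],loss='soft_l1',f_scale=.3);c[:2]=s.x
    return c.round(2),len(e),np.median(abs(res(s.x))).round(2)
if __name__=="__main__":
    n=sys.argv[1];zl=float(sys.argv[2])
    c=pickle.load(open(f"c{n}.pkl","rb"))
    T=[c["top"][k] for k in("frame","K","extrinsics")];S=[c["side"][k] for k in("frame","K","extrinsics")]
    # world angle: top image right=-y => angle -90 ; visible arc right
    arc=[(235,330)]
    for R in (50,50.6): print("lid top-view",arcfit(*T,(463,169.5),zl,R,arc))
    for R in (50.5,51.5): print("collar inner top-view",arcfit(*T,(463,170),102,R,arc,sgn=-1))
    for R in (68.1,): print("collar outer top-view",arcfit(*T,(463,170),102,R,arc))
E
python3 f4.py 4 146
```

```text
lid top-view (array([463.47, 171.03, 146.  ]), 36, np.float64(0.15))
lid top-view (array([463.4 , 171.81, 146.  ]), 37, np.float64(0.13))
collar inner top-view (array([464.18, 169.92, 102.  ]), 47, np.float64(0.22))
collar inner top-view (array([463.96, 170.97, 102.  ]), 47, np.float64(0.23))
collar outer top-view (array([462.86, 170.37, 102.  ]), 47, np.float64(0.12))
```

Call:
step_arm(increments="0 0 0 -0.4 -0.9 5 -1; 0 0 0 -0.8 -1.8 10 -1; 0 0 0 -0.8 -1.8 14 -1; 0 0 0 -0.8 -1.8 16 -1; 0 0 0 -0.8 -1.8 16 -1; 0 0 0 -0.8 -1.8 16 -1")

```text
time: 9.48
tool_pos: [462.1, 168.6, 161.1]
tcp_rot: [3.141, 0.0, 1.817]
contact_force: [-0.7, 0.4, -6.3]
grip_width: 13.9
```

```bash
python3 snap.py 5 215 210 160 180; python3 f4.py 5 130;  python3 crop.py 5 side 230 250 78 58 q5a; python3 crop.py 5 top 200 210 60 80 q5b
python3 - <<'E'
import pickle
from fit import *
c=pickle.load(open("c5.pkl","rb"));f,K,E=[c["side"][k] for k in("frame","K","extrinsics")]
g=f.mean(2).astype(int)
for r in (270,274,278,282): print(r,g[r,239:249],g[r,283:293])
t=np.linspace(0,2*np.pi,721)
for cc in((464.2,169.0),):
  for z,R in((130,50),(108,50),(104,46)):
    u=proj(np.c_[cc[0]+R*np.cos(t),cc[1]+R*np.sin(t),0*t+z],K,E);print(cc,z,u.min(0).round(2),u.max(0).round(2),u.mean(0))
E
```

```text
{'time': 9.475, 'joint_positions': [0.194, 0.375, 1.741, -0.0, 1.025, -0.052], 'tool_pos': [462.081, 168.576, 161.091], 'tcp_rot': [3.141, 0.0, 1.817], 'contact_force': [-0.669, 0.361, -6.333], 'moment': [-0.058, -0.168, 0.025], 'grip_width': 13.917}
lid top-view (array([461.94, 170.47, 130.  ]), 34, np.float64(0.12))
lid top-view (array([461.84, 171.16, 130.  ]), 34, np.float64(0.13))
collar inner top-view (array([463.55, 169.04, 102.  ]), 47, np.float64(0.23))
collar inner top-view (array([463.31, 170.16, 102.  ]), 47, np.float64(0.21))
collar outer top-view (array([462.9 , 170.33, 102.  ]), 47, np.float64(0.12))
10.0
7.25
270 [151  97 121 163 175 175 184 194 198 199] [200 140 112 105 105 102 100  97  87  75]
274 [ 74  65  61  57  69 134 185 199 202 200] [195 196 198 197 196 224 255 255 255 255]
278 [201 202 201 202 201 191 194 200 199 199] [199 197 195 195 193 182 243 245 250 255]
282 [199 201 200 201 199 176 154 178 198 202] [194 195 197 189 162 144 167 195 213 254]
(464.2, 169.0) 130 [244.32 255.65] [288.71 292.91] [266.49889625 274.01333344]
(464.2, 169.0) 108 [244.81 261.11] [288.58 298.13] [266.68068416 279.35648525]
(464.2, 169.0) 104 [246.65 263.49] [286.81 297.5 ] [266.71607202 280.27520737]
```

View pics/q5a.png

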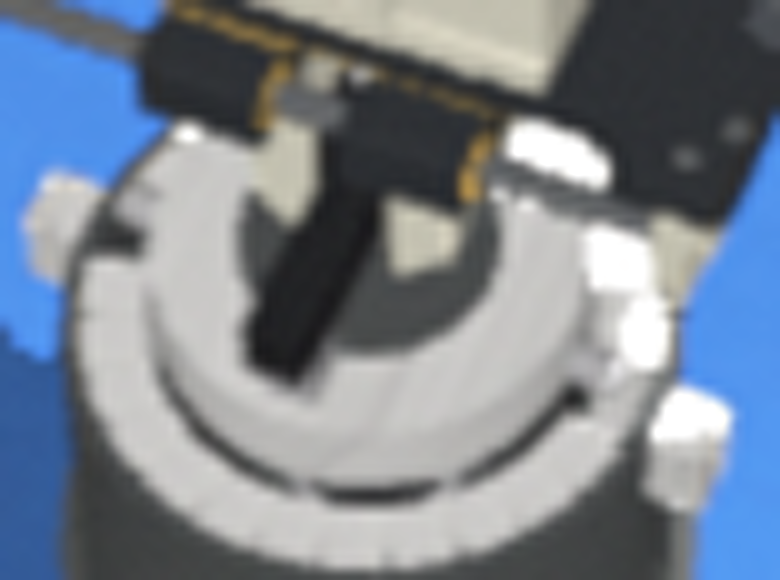

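View pics/q5b.png

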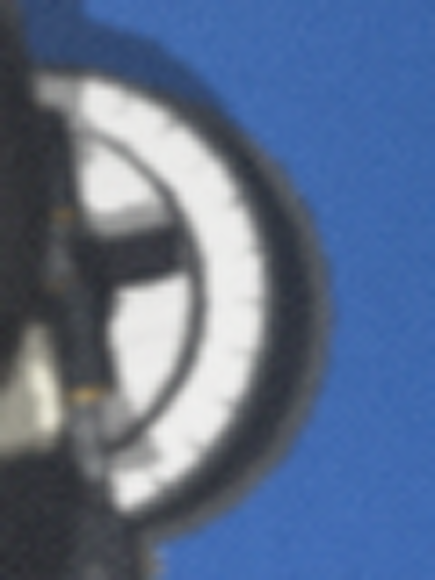

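Call:
step_arm(increments="0 0 0 -0.4 -0.1 1.5 -1; 0 0 0 -0.4 -0.1 3 -1; 0 0 0 -0.4 -0.1 4 -1; 0 0 0 -0.4 -0.1 5 -1; 0 0 0 -0.4 -0.1 5 -1")

```text
time: 10.2
tool_pos: [461.9, 168.1, 155.9]
tcp_rot: [-3.141, 0.0, 1.817]
contact_force: [-0.0, -0.4, -5.2]
grip_width: 13.7
```

Call:
step_arm(increments="0 0 0 0 0 1 -1; 0 0 0 0 0 2 -1; 0 0 0 0 0 2.5 -1; 0 0 0 0 0 2.5 -1")

```text
time: 10.7
tool_pos: [462.0, 168.1, 153.4]
tcp_rot: [-3.142, 0.0, 1.817]
contact_force: [-0.3, 0.2, -5.3]
grip_width: 13.5
```

```bash
python3 snap.py 6 215 210 160 180;  python3 crop.py 6 side 230 250 78 58 q6a
```

```text
{'time': 10.7, 'joint_positions': [0.193, 0.385, 1.751, -0.0, 1.006, -0.053], 'tool_pos': [461.952, 168.124, 153.442], 'tcp_rot': [-3.142, 0.0, 1.817], 'contact_force': [-0.255, 0.168, -5.272], 'moment': [-0.012, -0.066, -0.069], 'grip_width': 13.513}
10.0
```

View pics/q6a.png

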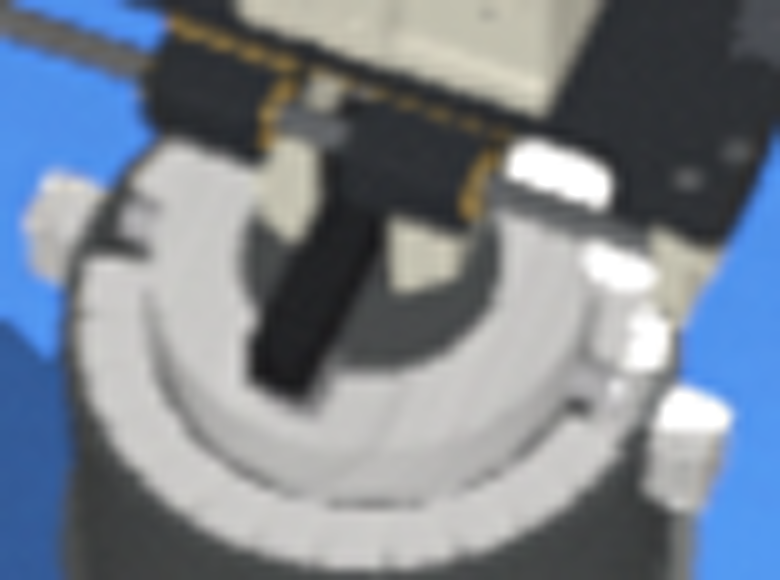

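The lid is entering the collar, with the studs over the slots at side (243,271) and (289,288), and no contact force yet. I'll continue down.

Call:
step_arm(increments="0 0 0 0 0 1.5 -1; 0 0 0 0 0 3 -1; 0 0 0 0 0 4.5 -1; 0 0 0 0 0 6 -1; 0 0 0 0 0 7 -1; 0 0 0 0 0 7 -1")

```text
time: 11.55
tool_pos: [461.9, 168.1, 146.4]
tcp_rot: [-3.141, 0.0, 1.817]
contact_force: [-0.0, 0.2, -5.7]
grip_width: 13.7
```

Call:
step_arm(increments="0 0 0 0 0 2 -1; 0 0 0 0 0 4 -1; 0 0 0 0 0 6 -1; 0 0 0 0 0 8 -1; 0 0 0 0 0 9 -1; 0 0 0 0 0 9 -1")

```text
time: 12.3
tool_pos: [461.9, 168.1, 137.4]
tcp_rot: [-3.141, 0.0, 1.817]
contact_force: [-0.6, -1.0, -5.8]
grip_width: 13.6
```

Call:
step_arm(increments="0 0 0 0 0 1 -1; 0 0 0 0 0 2 -1; 0 0 0 0 0 3 -1; 0 0 0 0 0 3 -1")

```text
time: 12.8
tool_pos: [461.9, 168.1, 134.4]
tcp_rot: [-3.141, 0.0, 1.817]
contact_force: [0.3, 0.4, -5.4]
grip_width: 13.8
```

Call:
step_arm(increments="0 0 0 0 0 0.5 -1; 0 0 0 0 0 1 -1; 0 0 0 0 0 1 -1")

```text
time: 13.18
tool_pos: [461.9, 168.1, 133.5]
tcp_rot: [-3.142, 0.0, 1.817]
contact_force: [0.1, 0.5, -5.3]
grip_width: 13.6
```

Call:
step_arm(increments="0 0 0 0 0 0.5 -1; 0 0 0 0 0 1 -1; 0 0 0 0 0 1 -1")

```text
time: 13.55
tool_pos: [461.9, 168.1, 132.4]
tcp_rot: [-3.141, 0.0, 1.817]
contact_force: [-0.5, -0.8, -5.0]
grip_width: 13.8
```

Call:
step_arm(increments="0 0 0 0 0 0.5 -1; 0 0 0 0 0 0.5 -1")

```text
time: 13.8
tool_pos: [462.0, 168.1, 132.1]
tcp_rot: [3.141, 0.0, 1.817]
contact_force: [-0.6, -1.1, -4.6]
grip_width: 13.5
```

Call:
step_arm(increments="0 0 0 0 0 0.5 -1; 0 0 0 0 0 0.5 -1")

```text
time: 14.05
tool_pos: [462.1, 168.1, 131.9]
tcp_rot: [3.141, 0.0, 1.817]
contact_force: [-1.4, -0.0, 1.1]
grip_width: 14.0
```

Call:
step_arm(increments="0 0 0.06 0 0 0 -1; 0 0 0.12 0 0 0 -1; 0 0 0.18 0 0 0 -1; 0 0 0.24 0 0 0 -1; 0 0 0.24 0 0 0 -1")

```text
time: 14.68
tool_pos: [462.5, 168.3, 131.9]
tcp_rot: [3.14, -0.0, 1.577]
contact_force: [-0.1, -0.2, -0.5]
grip_width: 13.7
```

```bash
cat > ob.py <<'E'
from plant import *
import numpy as np
o=get_obs();print({k:np.round(v,3).tolist() for k,v in o.items() if k in("time","tool_pos","tcp_rot","contact_force","moment","grip_width")},"q6",o["joint_positions"][5].round(3),"tau6",o["tau"][5].round(3))
E
python3 ob.py
```

```text
{'time': 14.675, 'tool_pos': [462.462, 168.282, 131.877], 'tcp_rot': [3.14, -0.0, 1.577], 'contact_force': [-0.075, -0.202, -0.474], 'moment': [0.039, -0.083, -0.079], 'grip_width': 13.682} q6 0.187 tau6 0.246
```

Call:
step_arm(increments="0 0 0.05 0 0 0 -1; 0 0 0.1 0 0 0 -1; 0 0 0.15 0 0 0 -1; 0 0 0.15 0 0 0 -1")

```text
time: 15.18
tool_pos: [462.4, 168.3, 131.8]
tcp_rot: [3.141, -0.0, 1.428]
contact_force: [0.6, 0.9, 1.6]
grip_width: 14.1
```

```bash
python3 ob.py
```

```text
{'time': 15.175, 'tool_pos': [462.366, 168.254, 131.821], 'tcp_rot': [3.141, -0.0, 1.428], 'contact_force': [0.588, 0.901, 1.587], 'moment': [0.021, -0.117, -0.067], 'grip_width': 14.13} q6 0.336 tau6 0.197
```

Call:
step_arm(increments="0 0 0.05 0 0 0 -1; 0 0 0.1 0 0 0 -1; 0 0 0.1 0 0 0 -1")

```text
time: 15.55
tool_pos: [462.3, 168.2, 131.8]
tcp_rot: [3.141, -0.0, 1.329]
contact_force: [0.9, -0.2, 2.2]
grip_width: 13.8
```

```bash
python3 ob.py
```

```text
{'time': 15.55, 'tool_pos': [462.282, 168.243, 131.794], 'tcp_rot': [3.141, -0.0, 1.329], 'contact_force': [0.878, -0.204, 2.246], 'moment': [0.015, -0.037, -0.016], 'grip_width': 13.812} q6 0.435 tau6 0.228
```

Call:
step_arm(increments="0 0 0.05 0 0 0 -1; 0 0 0.1 0 0 0 -1; 0 0 0.1 0 0 0 -1")

```text
time: 15.92
tool_pos: [462.1, 168.2, 131.7]
tcp_rot: [3.141, -0.0, 1.229]
contact_force: [-1.0, 0.7, 3.2]
grip_width: 13.6
```

```bash
python3 ob.py
```

```text
{'time': 15.925, 'tool_pos': [462.1, 168.237, 131.72], 'tcp_rot': [3.141, -0.0, 1.229], 'contact_force': [-0.968, 0.655, 3.188], 'moment': [0.036, 0.025, 0.01], 'grip_width': 13.587} q6 0.535 tau6 0.251
```

Call:
step_arm(increments="0 0 0.05 0 0 0 -1; 0 0 0.1 0 0 0 -1; 0 0 0.1 0 0 0 -1")

```text
time: 16.3
tool_pos: [461.9, 168.3, 131.7]
tcp_rot: [-3.142, -0.0, 1.129]
contact_force: [-1.1, 0.7, 4.0]
grip_width: 13.8
```

```bash
python3 ob.py
```

```text
{'time': 16.3, 'tool_pos': [461.896, 168.257, 131.705], 'tcp_rot': [-3.142, -0.0, 1.129], 'contact_force': [-1.071, 0.702, 3.987], 'moment': [0.115, 0.214, 0.065], 'grip_width': 13.811} q6 0.635 tau6 0.275
```

Call:
step_arm(increments="0 0 0.05 0 0 0 -1; 0 0 0.08 0 0 0 -1; 0 0 0.08 0 0 0 -1")

```text
time: 16.68
tool_pos: [461.8, 168.2, 131.5]
tcp_rot: [-3.141, 0.0, 1.048]
contact_force: [-2.3, 1.2, 3.3]
grip_width: 13.8
```

```bash
python3 ob.py
```

```text
{'time': 16.675, 'tool_pos': [461.81, 168.234, 131.505], 'tcp_rot': [-3.141, 0.0, 1.048], 'contact_force': [-2.293, 1.172, 3.328], 'moment': [0.231, 0.341, 0.336], 'grip_width': 13.777} q6 0.716 tau6 0.523
```

Call:
step_arm(increments="0 0 0.02 0 0 0.1 -1; 0 0 0.035 0 0 0.2 -1; 0 0 0.035 0 0 0.2 -1; 0 0 0.035 0 0 0.2 -1")

```text
time: 17.18
tool_pos: [461.8, 168.3, 131.4]
tcp_rot: [-3.141, 0.0, 1.012]
contact_force: [-3.3, 1.7, 5.1]
grip_width: 13.7
```

```bash
python3 ob.py
```

```text
{'time': 17.175, 'tool_pos': [461.831, 168.25, 131.361], 'tcp_rot': [-3.141, 0.0, 1.012], 'contact_force': [-3.298, 1.714, 5.069], 'moment': [0.35, 0.413, 0.547], 'grip_width': 13.678} q6 0.752 tau6 0.533
```

Call:
step_arm(increments="0 0 0.012 0 0 0 -1; 0 0 0.025 0 0 0 -1; 0 0 0.025 0 0 0 -1; 0 0 0.025 0 0 0 -1")

```text
time: 17.68
tool_pos: [461.8, 168.2, 131.3]
tcp_rot: [-3.141, 0.0, 0.987]
contact_force: [-3.6, 2.5, 5.3]
grip_width: 13.8
```

```bash
python3 ob.py; python3 ob.py
```

```text
{'time': 17.675, 'tool_pos': [461.847, 168.238, 131.288], 'tcp_rot': [-3.141, 0.0, 0.987], 'contact_force': [-3.584, 2.505, 5.35], 'moment': [0.445, 0.525, 0.645], 'grip_width': 13.813} q6 0.777 tau6 0.648
{'time': 17.675, 'tool_pos': [461.847, 168.238, 131.288], 'tcp_rot': [-3.141, 0.0, 0.987], 'contact_force': [-3.584, 2.505, 5.35], 'moment': [0.445, 0.525, 0.645], 'grip_width': 13.813} q6 0.777 tau6 0.648
```

Call:
step_arm(increments="0 0 0.012 0 0 0 -1; 0 0 0.012 0 0 0 -1; 0 0 0.012 0 0 0 -1")

```text
time: 18.05
tool_pos: [461.8, 168.2, 131.2]
tcp_rot: [-3.141, 0.0, 0.975]
contact_force: [-3.6, 3.2, 5.3]
grip_width: 13.5
```

```bash
python3 ob.py
```

```text
{'time': 18.05, 'tool_pos': [461.808, 168.198, 131.238], 'tcp_rot': [-3.141, 0.0, 0.975], 'contact_force': [-3.615, 3.234, 5.264], 'moment': [0.447, 0.534, 0.595], 'grip_width': 13.501} q6 0.789 tau6 0.614
```

Call:
step_arm(increments="0 0 0.01 0 0 0 -1; 0 0 0.01 0 0 0 -1; 0 0 0.01 0 0 0 -1")

```text
time: 18.42
tool_pos: [461.8, 168.2, 131.3]
tcp_rot: [-3.141, 0.0, 0.965]
contact_force: [-4.5, 3.0, 4.5]
grip_width: 14.4
```

```bash
python3 ob.py; python3 snap.py 7 215 210 160 180
```

```text
{'time': 18.425, 'tool_pos': [461.799, 168.216, 131.254], 'tcp_rot': [-3.141, 0.0, 0.965], 'contact_force': [-4.477, 2.962, 4.508], 'moment': [0.397, 0.526, 0.736], 'grip_width': 14.43} q6 0.799 tau6 0.7
{'time': 18.425, 'joint_positions': [0.193, 0.415, 1.777, -0.0, 0.95, 0.799], 'tool_pos': [461.799, 168.216, 131.254], 'tcp_rot': [-3.141, 0.0, 0.965], 'contact_force': [-4.477, 2.962, 4.508], 'moment': [0.397, 0.526, 0.736], 'grip_width': 14.43}
```

View pics/s7.png

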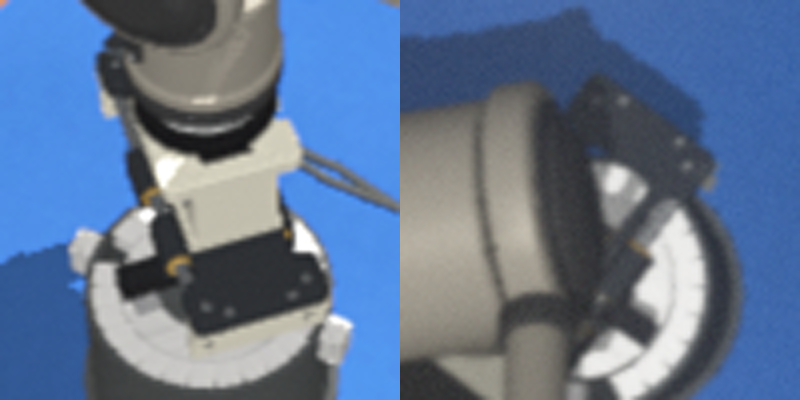

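Measured moment is 0.74 N m, so I'll let go and lift clear.

Call:
step_arm(increments="0 0 0 0 0 0 0; 0 0 0 0 0 0 0; 0 0 0 0 0 0 0; 0 0 0 0 0 0 0; 0 0 0 0 0 0 0; 0 0 0 0 0 -10 0; 0 0 0 0 0 -30 0; 0 0 0 0 0 -60 0; 0 0 0 0 0 -90 0; 0 0 0 0 0 -120 0; 0 0 0 0 0 -150 0; 0 0 0 0 0 -150 0")

```text
time: 20.02
tool_pos: [462.9, 168.4, 284.1]
tcp_rot: [3.138, -0.004, 0.965]
contact_force: [1.0, -0.2, 0.5]
grip_width: 45.8
```

```bash
python3 ob.py; python3 -c "
from mv import *
inc([461.8,168.2,281.3],[np.pi,0,.965],[420,-160,281],[np.pi,0,.965])"
```

```text
{'time': 20.025, 'tool_pos': [462.943, 168.415, 284.136], 'tcp_rot': [3.138, -0.004, 0.965], 'contact_force': [0.999, -0.234, 0.492], 'moment': [-0.019, -0.048, -0.01], 'grip_width': 45.846} q6 0.799 tau6 -0.001
rotvec [0. 0. 0.] shift [-293.6   152.52    0.3 ]
```

Now I'll move the arm out of view to check.

Call:
step_arm(increments="0 0 0 -30 15 0 0; 0 0 0 -65 34 0 0; 0 0 0 -105 55 0 0; 0 0 0 -145 75 0 0; 0 0 0 -185 96 0 0; 0 0 0 -225 117 0 0; 0 0 0 -260 135 0 0; 0 0 0 -285 148 0 0; 0 0 0 -294 153 0 0; 0 0 0 -294 153 0 0; 0 0 0 -294 153 0 0")

```text
time: 21.4
tool_pos: [420.3, -159.7, 281.2]
tcp_rot: [-3.141, -0.0, 0.966]
contact_force: [-0.2, -0.1, -0.4]
grip_width: 45.6
```

```bash
python3 snap.py 8 215 225 160 200
python3 - <<'E'
import pickle
from fit import *
import cv2
c=pickle.load(open("c8.pkl","rb"));c0=pickle.load(open("c0.pkl","rb"))
for v in c:cv2.imwrite(f"pics/{v}8.png",c[v]["frame"][:,:,::-1])
E
python3 crop.py 8 side 230 245 78 58 q8a;python3 crop.py 8 top 165 210 84 84 q8b
```

```text
{'time': 21.4, 'joint_positions': [-0.534, 0.177, 1.658, 0.0, 1.307, 0.071], 'tool_pos': [420.308, -159.658, 281.174], 'tcp_rot': [-3.141, -0.0, 0.966], 'contact_force': [-0.19, -0.075, -0.391], 'moment': [0.019, -0.076, 0.009], 'grip_width': 45.588}
10.0
6.904761904761905
```

View pics/side8.png

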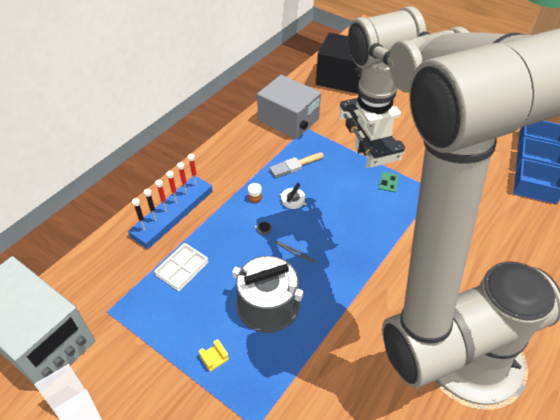

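View pics/q8a.png

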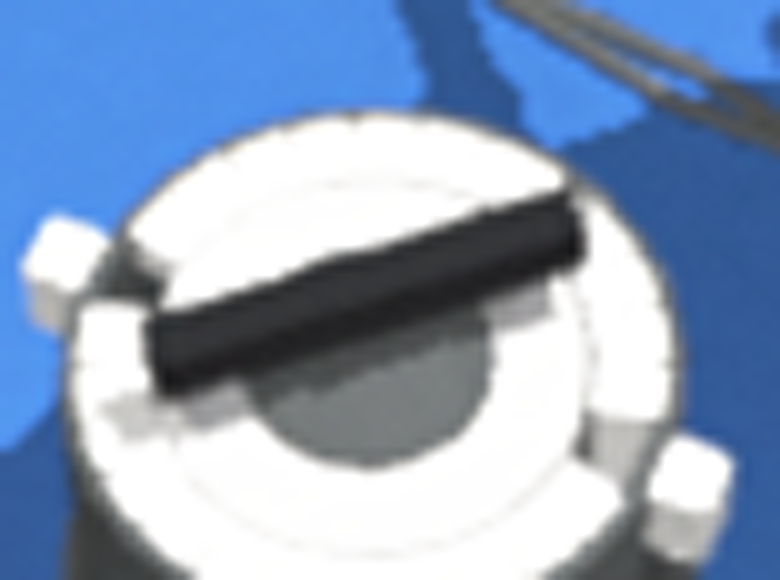

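View pics/q8b.png

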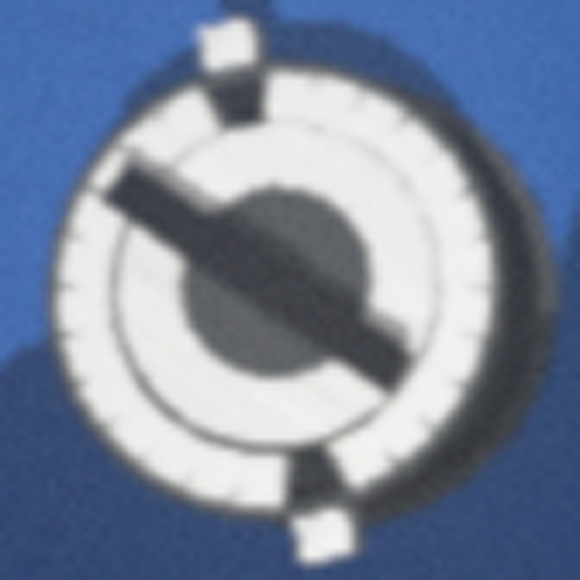

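```bash
python3 -c "
from plant import *
print(close_job())"
```

```text
the job is handed in; nothing more can be done
None
```

The lid is on the chamber, turned clockwise about 49° past the slots and released. I then handed the job in at about 21 s of the 64 s allowed.

- **Pick-up and lowering:** I gripped the larger lid by its bar. Over the collar I shifted it about 2 mm after comparing lid and collar in both views. It then went down without side force and reached the seal with its underside at about 75 mm.
- **Tightening:** The ramps bit at about 40° past the slots. I stopped when the wrist showed 0.74 N m. Successive readings near the end were 0.65, 0.60 and 0.74 N m, so the final twist is only known to about 0.1 N m. At the stated 0.035 N m per newton, that is roughly 20 N of clamping. I could not measure the clamping force directly.
- **Last pictures:** The lid lies flush and looks centred in the collar. Its bar is still at the angle I left it, about 56° in the image against 55° at release. The gripper is well clear, and the tweezers, watch, brush, tray, jar, board and holder look to be where they were at the start (judged by eye).
- **Disagreements:** The two cameras differed by about 1.5 mm in absolute position and 1–2 mm on the lid's offset from the collar. I used a compromise between them. While clamping, the wrist also read a side force of about 5 N and tilting moments of about 0.5 N m, which suggests the grip was slightly off-centre. Both vanished on release.

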